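Snug a gearbox plug and cap it for storage

ROBOT

A 6-joint arm with a two-finger parallel gripper is mounted at the origin on the work surface. World frame = base frame: x ahead of the robot, y to its left, z up, the work surface at z = 0. Lengths are in m, angles in degrees, forces in N, time in s.
With the tool pointing down it reaches from about 0.4 to 0.925 m from the base axis. Payload 3.4 kg.
Tool frame: the origin (TCP) lies midway between the tips of the shut fingers; the grasp point (between the pads) lies 19 mm behind it; z points along the fingers, y is the line along which they close (so a half turn about z gives the same grasp; the last joint's range is limited). The gripper opens to 85 mm and grips with 20 to 120 N. Pads are 22 mm wide; open, the fingers measure 114 mm over their backs; the gripper's body (76 mm by 85 mm) begins 54 mm behind the grasp point. The pads swing forward as they close: fully open they stand 13 mm farther back than shut.
Start: joints at [-74.227, 17.578, 86.31, -0, 76.112, -4.211], TCP at [0.196, -0.54, 0.201] pointing down, gripper open.
Joint ranges: [-179.03, 179.03], [-60, 130.46], [8.19, 133.38], [-81.62, 261.62], [5.75, 156.47], [-153.77, 153.77]. Speed limits (degrees/s): [147.25, 147.25, 180, 180, 180, 180].

INTERFACE

Orientations are given as [roll, pitch, yaw] about the fixed x, y, z axes, in that order (R = Rz(yaw) Ry(pitch) Rx(roll)).
In Python, from workcell import manip gives the robot as it stands.
- The arm moves only by the shell command python3 -m pendant 'ROWS' [OPENING] [FORCE]. ROWS is JSON, a list of rows, each an object of numbers: "tx", "ty", "tz": the shift along the world's x, y, z in mm; "wx", "wy", "wz": the turn, a rotation vector about the world's x, y, z in degrees. In form: [{"tx": .., "ty": .., "tz": .., "wx": .., "wy": .., "wz": ..}, ...]. A call has 1 to 20 rows; each row shifts and turns the commanded pose from where the row before left it; what a row does not reach is not made up. A row lasts 1/12 s, in which the tool goes at most 41.7 mm and 7.16 degrees, less where a joint would pass 70% of its speed; a pose out of reach is approached as far as the arm can. A call is refused whole if a number of a shift passes 41.7 or a number of a turn 7.16, either way. A call with a gripper value outside its range is refused whole. OPENING is the gripper's target within -1 to 1 (shut at 1, half-way at 0, fully open at -1), set as the call begins (- or left out, the last holds). The fingers move at their own pace and stop on an object; FORCE is the grip in N (left out, the last holds). Time passes only in rows, so rows that do not move let the fingers close. It gives the time, the measured TCP pose, the force, the opening and the grip force at its end, in the units of the state.
- manip.read_state(): the state, without advancing time (a new reading comes with each control period).
- manip.snapshot(name): name is "scene" or "top"; returns the picture (480x640x3 uint8, blue, green, red); there is no depth.
- manip.camera_model(name): a dict with "camera_matrix" (3x3 intrinsics, pixels), "distortion" ([k1, k2, p1, p2, k3] as OpenCV has them; the pictures are not rectified), "R" (3x3) and "t" (3): a world point X has camera coordinates R X + t. Camera axes: x right, y down, z forward; pixel columns grow to the right and rows downward; lengths in m; the calibration is good to about 2 mm. A picture is of the moment at which its call begins. camera_model takes no time and is no camera call.
- manip.close_job(): hands the job in; it is judged then, once.
The state is a dict: "t": time; "q": joint angles; "qd": joint speeds; "tau": joint torques, N m; "tool_pos": TCP position; "ee_rot": TCP orientation; "ft_force": force on the tool from outside, world axes, zero at the start; "moment": the same for the moment, N m; "opening": finger opening in m; "grasp_force": force on a finger pad.
Only numpy, scipy, OpenCV 4.12 (cv2) and the standard library are available. Lean on these libraries where they do the work, as an engineer would, in place of code of your own. Each camera call takes 0.05 s, during which the arm holds its last target. There are 200 camera calls.

TASK

Screw the tapered bar-headed plug on the gearbox casing clockwise until it is properly snug: past the first bite of the taper into a firm hold, but never so hard that the brass bush it screws into starts to turn. Then put the dust cap that is wide enough over the plug and boss, mouth down, fully home on the casing's top face, and let go. Leave the other parts on the table where they are.

Things in the scene. Friction and masses are not known exactly. Their poses are not given: they have to be found in the camera images.
- bush: Flat brass bush, 47 mm across, pressed into the boss under the plug; origin on the plug's axis, level with the boss's top face, z up. It stands still in the casing unless the plug is tightened with more than 0.6 N m, when it turns along (spoilt at 2 degrees). Its own angle is arbitrary and tells nothing about where the plug will be tight.
- bush_dot (a point): Small dark dot on the rim of the brass bush's top, 21 mm from its axis; it shows whether the bush has turned.
- boss (a point): Centre of the top face of the round boss (50 mm across, 12 mm high) that carries bush and plug, on the plug's axis. The casing's flat top face lies 12 mm below this point, the bar's top 34 mm above it. z up.
- wide_cap_knob (a point): The dust cap that fits: the wider of two grey plastic caps, 61 mm across, walls 3 mm (55 mm inside), 51 mm high, open below (48 mm deep inside), with a round grip knob 24 mm across and 28 mm high on top. It stands mouth down on the table. This point is on its axis, 16 mm up the knob (67 mm above its lower rim); z up.
- wide_cap: The same wide dust cap; origin at the centre of its lower rim (its mouth), z up through the knob.
- narrow_cap: Bystander: the narrower grey cap, 40 mm across, same height and same knob as the wide one; too small for the boss. The two caps may stand in either place. Origin at the centre of its lower rim.
- piston: Bystander: aluminium piston, 76 mm across, 60 mm high, standing on the table. Origin under its centre.
- bearing: Bystander: steel bearing ring, 68 mm across, 18 mm high, lying flat. Origin under its centre.
- spanner: Bystander: spanner about 190 mm long, lying on the table.
- conrod: Bystander: dark connecting rod, 180 mm long, 24 mm high, lying on the table. Origin under its middle.
- oil_can: Bystander: grey can, 64 mm across, 130 mm high, standing on the table. Origin under its centre.
- plug_bar (a point): The plug's grip: an upright dark steel bar 36 mm long, 12 mm thick, 28 mm high, on the plug's round flange (38 mm across, 6 mm above the boss's top face). The point is on the plug's vertical axis inside the bar, 18 mm above the flange, 10 mm below the bar's top, 24 mm above the boss's top face. x along the bar, y across it, z up.
- plug: The whole plug; turns about its vertical axis only, clockwise from above to tighten. It runs on for 0.5 to 2.3 rad at a steady 0.1 N m; then, at an angle that differs from start to start and is marked nowhere, the taper bites: torque climbs to 0.3 N m within 0.1 rad, then by about 0.06 N m per 0.1 rad. 0.45 N m is properly snug. Let go, it springs back up to 0.2 rad, which does not loosen it.
- collar: Thin black sealing collar, 28 mm across and hidden between the plug's flange and the bush, that the biting taper draws down: it stays put until the bite, then sinks by about 0.2 mm for each 0.1 rad of further turning (too little to see). Origin on the plug's axis, level with the boss's top face. Properly snug means drawn down by more than 0.3 mm.
- casing: Aluminium gearbox casing, foot 220 x 160 mm, 90 mm high without the boss, fixed to the table; origin under its centre, x along its length, z up. The boss stands 30 mm from its centre along +x. The small round plugs elsewhere on its top are not part of the job.
There are look-alikes about, which are no part of the job. Leave any orange, purple or turquoise look-alike of the wide_cap alone.

How it is judged:
By the outcome, as a careful person would: the job done as asked, in the order asked, and still so for the second after the job is handed in, with the robot touching nothing.
It also fails if it takes over 69 s, if anything falls off the work surface, if the arm or the gripper's body presses on something with over 40 N, if the wrist force passes 120 N, or if a joint passes its speed limit or range.

## Working session

There is one attempt and no reset: what is moved stays moved. The work goes in short steps, Python scripts to look and compute and a shell command to move; the robot and the scene stay as the last step left them, time stands still between calls to the robot, and variables do not carry over. Pictures are saved under pics/ and viewed, at most 10 in all, crops included, and the job is handed in when it is done.

```bash
mkdir -p pics
cat > h.py <<'E'
import numpy as np, cv2
from workcell import manip
def ray(cam,u,v):
    m=manip.camera_model(cam);K=np.array(m["camera_matrix"],float);D=np.array(m["distortion"],float);R=np.array(m["R"]);t=np.array(m["t"])
    p=cv2.undistortPoints(np.array([[[u,v]]],float),K,D)[0,0]
    return -R.T@t, R.T@np.array([p[0],p[1],1.])
def onz(cam,u,v,z):
    c,d=ray(cam,u,v);return c+d*(z-c[2])/d[2]
def proj(cam,X):
    m=manip.camera_model(cam);R=np.array(m["R"],float)
    return cv2.projectPoints(np.atleast_2d(np.array(X,float)),cv2.Rodrigues(R)[0],np.array(m["t"],float),np.array(m["camera_matrix"],float),np.array(m["distortion"],float))[0][:,0]
E
python3 - <<'E'
from h import *
for n in("scene","top"):
    cv2.imwrite(f"pics/{n}0.png",manip.snapshot(n)); print(n,ray(n,320,240))
E
```

```text
scene (array([1.21518209, 0.05437156, 1.14863632]), array([-0.56715131, -0.03967587, -0.82274604]))
top (array([ 0.34785995, -0.01270471,  1.08441028]), array([ 0.1587672 ,  0.00179738, -0.98798618]))
```

View pics/scene0.png

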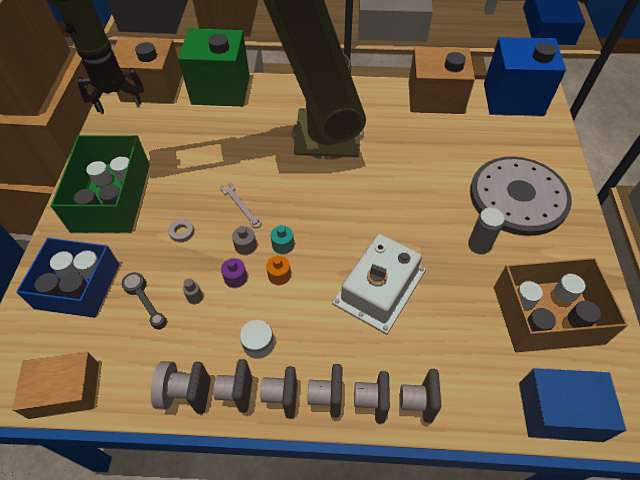

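View pics/top0.png

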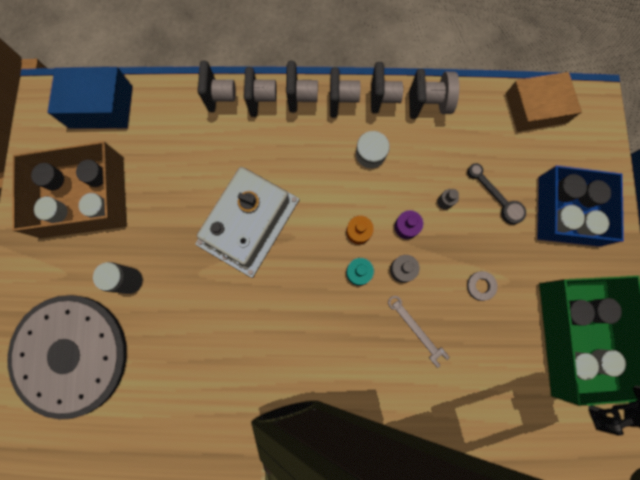

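Grey caps: A at scene (243,240)/top (405,268), and B at scene (192,290)/top (449,198). A is visibly wider, so it should be wide_cap. Turquoise, orange and purple are look-alikes. Plug at top (249,202), scene (377,272). I'll confirm with an enlarged crop and measure.

Run:
```python
from h import *
s=cv2.imread("pics/scene0.png");t=cv2.imread("pics/top0.png")
c=lambda im,u,v,r=30:cv2.resize(im[v-r:v+r,u-r:u+r],(400,300) if 0 else (300,300),interpolation=cv2.INTER_CUBIC)
cv2.imwrite("pics/crop1.png",np.vstack([np.hstack([c(t,249,200,25),c(s,377,272,25)]),np.hstack([c(t,427,233,50),c(s,220,262,50)])]))
def tri(a,b):
    (c1,d1),(c2,d2)=ray("top",*a),ray("scene",*b)
    k=np.linalg.lstsq(np.c_[d1,-d2],c2-c1,rcond=None)[0];p,q=c1+k[0]*d1,c2+k[1]*d2
    return ((p+q)/2).round(4),np.linalg.norm(p-q).round(4)
print("bar",tri((247,200),(378,268)));print("capA",tri((405,268),(243,233)));print("capB",tri((451,195),(188,284)))
print("casing corners",[onz("top",*p,0.09).round(3) for p in((242,169),(289,193))])
```

```text
bar (array([0.5857, 0.1468, 0.1286]), np.float64(0.001))
capA (array([ 0.4523, -0.2024,  0.0592]), np.float64(0.0029))
capB (array([ 0.6194, -0.3112,  0.069 ]), np.float64(0.006))
casing corners [array([0.667, 0.167, 0.09 ]), array([0.613, 0.06 , 0.09 ])]
```

View pics/crop1.png

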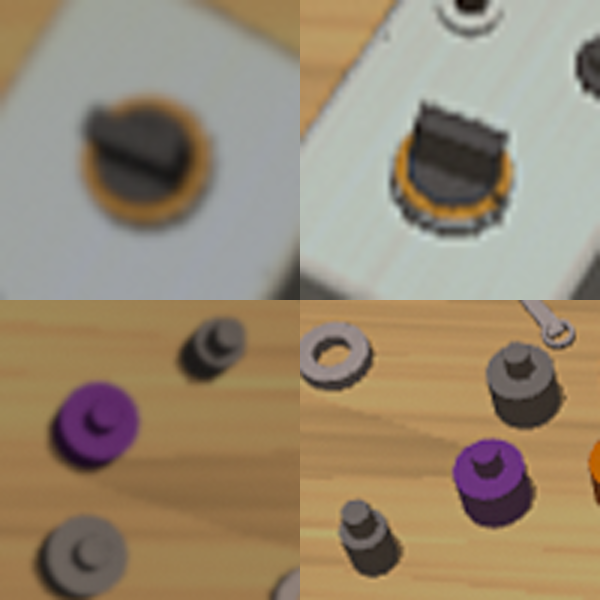

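The crop confirms it: A, about 28 px wide, is the wide cap, and B, about 18 px, the narrow one. The bar's top corners are clear in the scene crop, at about (424,100), (508,130), (502,152) and (415,122).

Run:
```python
from h import *
s=cv2.imread("pics/scene0.png");t=cv2.imread("pics/top0.png")
P=np.array([onz("scene",352+(x-300)/6,247+y/6,0.136) for x,y in((424,100),(508,130),(502,152),(415,122))])
print(P.round(4),P.mean(0).round(4)); d=(P[1]-P[0]+P[2]-P[3])/2;print("bar len,ang",np.linalg.norm(d),np.degrees(np.arctan2(d[1],d[0])))
for n,im,(u,v) in(("top",t,(249,202)),("scene",s,(377,272))):
    hsv=cv2.cvtColor(im,cv2.COLOR_BGR2HSV);m=cv2.inRange(hsv,(8,120,80),(25,255,255));k=np.zeros_like(m);k[v-16:v+16,u-16:u+16]=255;m&=k
    pts=cv2.convexHull(cv2.findNonZero(m))
    Q=np.array([onz(n,*p,0.102)[:2] for p in pts[:,0]]);(cx,cy),r=cv2.minEnclosingCircle(Q.astype(np.float32));print(n,"bush",cx,cy,r,cv2.contourArea(pts))
for n,(u,v),z in(("top",(405.3,268.3),.051),("scene",(243.7,235.7),.051),("top",(407.7-2,267.3),.079),("scene",(242.3,229.5),.079)): print("cap",onz(n,u,v,z).round(4))
print("top bar dir", [onz("top",224+x/6,175+y/6,.136).round(4) for x,y in((95,118),(178,158))])
print(manip.read_state())
```

```text
[[0.5788 0.1341 0.136 ]
 [0.5909 0.167  0.136 ]
 [0.6011 0.1645 0.136 ]
 [0.5892 0.1306 0.136 ]] [0.59   0.1491 0.136 ]
bar len,ang 0.03549571868423439 70.12068026449988
top bush 0.5894136428833008 0.1487412303686142 0.022128278389573097 277.0
scene bush 0.5892049074172974 0.14689277112483978 0.023216867819428444 175.0
cap [ 0.4523 -0.2031  0.051 ]
cap [ 0.4551 -0.2027  0.051 ]
cap [ 0.4517 -0.1989  0.079 ]
cap [ 0.455  -0.2026  0.079 ]
top bar dir [array([0.5954, 0.161 , 0.136 ]), array([0.5811, 0.1308, 0.136 ])]
{'t': 0.1, 'q': array([-7.42261042e+01,  1.76174339e+01,  8.63743627e+01,  1.59260085e-04,
        7.61120569e+01, -4.21155751e+00]), 'qd': array([ 0.04670348, -0.1401085 , -0.06097052,  0.08056723, -0.07887918,
       -0.01420908]), 'tau': array([ 4.06785739e-04, -4.58531642e+01, -2.52609193e+01, -8.69238283e-05,
        5.59055348e-03,  9.23413836e-06]), 'tool_pos': array([ 0.19631731, -0.53973775,  0.20059206]), 'ee_rot': array([-1.79896438e+02, -7.78104638e-03,  1.99854079e+01]), 'ft_force': array([ 0.38385882, -0.07656838, -0.11197289]), 'moment': array([ 0.02573662, -0.01706121,  0.01704745]), 'grasp_force': 0.0, 'opening': 0.08546649076886408}
```

```bash
python3 -m pendant '[{"tx":12.3,"ty":21.5,"wz":7.12},{"tx":12.3,"ty":21.5,"wz":7.12},{"tx":12.3,"ty":21.5,"wz":7.12},{"tx":12.3,"ty":21.5,"wz":7.12},{"tx":12.3,"ty":21.5,"wz":7.12},{"tx":12.3,"ty":21.5,"wz":7.12},{"tx":12.3,"ty":21.5,"wz":7.12},{"tx":12.3,"ty":21.5,"wz":7.12},{"tx":12.3,"ty":21.5,"wz":7.12},{"tx":12.3,"ty":21.5,"wz":7.12},{"tx":12.3,"ty":21.5,"wz":7.12},{"tx":12.3,"ty":21.5,"wz":7.12},{"tx":12.3,"ty":21.5,"wz":7.12},{"tx":12.3,"ty":21.5,"wz":7.12},{"tx":12.3,"ty":21.5,"wz":7.12},{"tx":12.3,"ty":21.5,"wz":7.12}]' 0
python3 -m pendant '[{"tx":12.3,"ty":21.5,"wz":7.12},{"tx":12.3,"ty":21.5,"wz":7.12},{"tx":12.3,"ty":21.5,"wz":7.12},{"tx":12.3,"ty":21.5,"wz":7.12},{"tx":12.3,"ty":21.5,"wz":7.12},{"tx":12.3,"ty":21.5,"wz":7.12},{"tx":12.3,"ty":21.5,"wz":7.12},{"tx":12.3,"ty":21.5,"wz":7.12},{"tx":12.3,"ty":21.5,"wz":7.12},{"tx":12.3,"ty":21.5,"wz":7.12},{"tx":12.3,"ty":21.5,"wz":7.12},{"tx":12.3,"ty":21.5,"wz":7.12},{"tx":12.3,"ty":21.5,"wz":7.12},{"tx":12.3,"ty":21.5,"wz":7.12},{"tx":12.3,"ty":21.5,"wz":7.12},{"tx":12.3,"ty":21.5,"wz":7.12},{}]'
python3 -c "
from h import *
print(manip.read_state())"
```

```text
{'t': 0.1, 'q': array([-7.42261042e+01,  1.76174339e+01,  8.63743627e+01,  1.59260085e-04,
        7.61120569e+01, -4.21155751e+00]), 'qd': array([ 0.04670348, -0.1401085 , -0.06097052,  0.08056723, -0.07887918,
       -0.01420908]), 'tau': array([ 4.06785739e-04, -4.58531642e+01, -2.52609193e+01, -8.69238283e-05,
        5.59055348e-03,  9.23413836e-06]), 'tool_pos': array([ 0.19631731, -0.53973775,  0.20059206]), 'ee_rot': array([-1.79896438e+02, -7.78104638e-03,  1.99854079e+01]), 'ft_force': array([ 0.38385882, -0.07656838, -0.11197289]), 'moment': array([ 0.02573662, -0.01706121,  0.01704745]), 'grasp_force': 0.0, 'opening': 0.08546649076886408}invalid input
invalid input
```

```bash
python3 -m pendant '[{"tx":12.3,"ty":21.5,"tz":0,"wx":0,"wy":0,"wz":7.12}]' 0
```

```text
t: 0.18
tool_pos: [0.2074, -0.5222, 0.2008]
ee_rot: [179.9, 0.1, 27.0]
ft_force: [1.4, -0.4, 0.1]
opening: 0.0749
grasp_force: 0.0
```

```bash
python3 -m pendant '[{"tx":12.3,"ty":21.5,"tz":0,"wx":0,"wy":0,"wz":7.12},{"tx":12.3,"ty":21.5,"tz":0,"wx":0,"wy":0,"wz":7.12},{"tx":12.3,"ty":21.5,"tz":0,"wx":0,"wy":0,"wz":7.12},{"tx":12.3,"ty":21.5,"tz":0,"wx":0,"wy":0,"wz":7.12},{"tx":12.3,"ty":21.5,"tz":0,"wx":0,"wy":0,"wz":7.12},{"tx":12.3,"ty":21.5,"tz":0,"wx":0,"wy":0,"wz":7.12},{"tx":12.3,"ty":21.5,"tz":0,"wx":0,"wy":0,"wz":7.12},{"tx":12.3,"ty":21.5,"tz":0,"wx":0,"wy":0,"wz":7.12},{"tx":12.3,"ty":21.5,"tz":0,"wx":0,"wy":0,"wz":7.12},{"tx":12.3,"ty":21.5,"tz":0,"wx":0,"wy":0,"wz":7.12},{"tx":12.3,"ty":21.5,"tz":0,"wx":0,"wy":0,"wz":7.12},{"tx":12.3,"ty":21.5,"tz":0,"wx":0,"wy":0,"wz":7.12},{"tx":12.3,"ty":21.5,"tz":0,"wx":0,"wy":0,"wz":7.12},{"tx":12.3,"ty":21.5,"tz":0,"wx":0,"wy":0,"wz":7.12},{"tx":12.3,"ty":21.5,"tz":0,"wx":0,"wy":0,"wz":7.12},{"tx":12.3,"ty":21.5,"tz":0,"wx":0,"wy":0,"wz":7.12}]' 0
python3 -m pendant '[{"tx":12.3,"ty":21.5,"tz":0,"wx":0,"wy":0,"wz":7.12},{"tx":12.3,"ty":21.5,"tz":0,"wx":0,"wy":0,"wz":7.12},{"tx":12.3,"ty":21.5,"tz":0,"wx":0,"wy":0,"wz":7.12},{"tx":12.3,"ty":21.5,"tz":0,"wx":0,"wy":0,"wz":7.12},{"tx":12.3,"ty":21.5,"tz":0,"wx":0,"wy":0,"wz":7.12},{"tx":12.3,"ty":21.5,"tz":0,"wx":0,"wy":0,"wz":7.12},{"tx":12.3,"ty":21.5,"tz":0,"wx":0,"wy":0,"wz":7.12},{"tx":12.3,"ty":21.5,"tz":0,"wx":0,"wy":0,"wz":7.12},{"tx":12.3,"ty":21.5,"tz":0,"wx":0,"wy":0,"wz":7.12},{"tx":12.3,"ty":21.5,"tz":0,"wx":0,"wy":0,"wz":7.12},{"tx":12.3,"ty":21.5,"tz":0,"wx":0,"wy":0,"wz":7.12},{"tx":12.3,"ty":21.5,"tz":0,"wx":0,"wy":0,"wz":7.12},{"tx":12.3,"ty":21.5,"tz":0,"wx":0,"wy":0,"wz":7.12},{"tx":12.3,"ty":21.5,"tz":0,"wx":0,"wy":0,"wz":7.12},{"tx":12.3,"ty":21.5,"tz":0,"wx":0,"wy":0,"wz":7.12},{"tx":0,"ty":0,"tz":0,"wx":0,"wy":0,"wz":0},{"tx":0,"ty":0,"tz":0,"wx":0,"wy":0,"wz":0}]' 0
python3 -c "
from h import *
s=manip.read_state();print(s)
cv2.imwrite('pics/s1.png',manip.snapshot('scene'))
cv2.imwrite('pics/t1.png',manip.snapshot('top'))"
```

```text
t: 1.52
tool_pos: [0.4057, -0.1736, 0.2011]
ee_rot: [-180.0, -0.0, 141.4]
ft_force: [1.0, 0.0, -0.2]
opening: 0.0428
grasp_force: 0.0
t: 2.93
tool_pos: [0.59, 0.1485, 0.2005]
ee_rot: [179.9, -0.1, -112.1]
ft_force: [-0.8, -0.8, -0.2]
opening: 0.0424
grasp_force: 0.0
{'t': 2.9333, 'q': array([ 1.01613368e+01,  2.03239074e+01,  8.21897241e+01, -1.59558453e-02,
        7.75741942e+01, -1.47701876e+02]), 'qd': array([-1.57155914, -1.22680629,  1.75449137, -0.69040247,  0.40845247,
        0.71548888]), 'tau': array([  0.85332166, -48.74117374, -26.2688756 ,   0.18433417,
        -0.17497769,  -0.14813733]), 'tool_pos': array([0.59002877, 0.14851358, 0.20048064]), 'ee_rot': array([ 1.79934085e+02, -6.00944272e-02, -1.12133307e+02]), 'ft_force': array([-0.78803006, -0.76243805, -0.2129327 ]), 'moment': array([-0.00301713, -0.00242962, -0.00242936]), 'grasp_force': 0.0, 'opening': 0.04244628375551344}
```

```bash
python3 -m pendant '[{"tx":-0.3,"ty":-0.3,"tz":-20,"wx":0,"wy":0,"wz":0},{"tx":0,"ty":0,"tz":-20,"wx":0,"wy":0,"wz":0},{"tx":0,"ty":0,"tz":-20,"wx":0,"wy":0,"wz":0},{"tx":0,"ty":0,"tz":-14,"wx":0,"wy":0,"wz":0},{"tx":0,"ty":0,"tz":-7,"wx":0,"wy":0,"wz":0},{"tx":0,"ty":0,"tz":-7,"wx":0,"wy":0,"wz":0},{"tx":0,"ty":0,"tz":0,"wx":0,"wy":0,"wz":0},{"tx":0,"ty":0,"tz":0,"wx":0,"wy":0,"wz":0}]' 0
python3 -m pendant '[{"tx":0,"ty":0,"tz":0,"wx":0,"wy":0,"wz":0},{"tx":0,"ty":0,"tz":0,"wx":0,"wy":0,"wz":0},{"tx":0,"ty":0,"tz":0,"wx":0,"wy":0,"wz":0},{"tx":0,"ty":0,"tz":0,"wx":0,"wy":0,"wz":0},{"tx":0,"ty":0,"tz":0,"wx":0,"wy":0,"wz":0},{"tx":0,"ty":0,"tz":0,"wx":0,"wy":0,"wz":0},{"tx":0,"ty":0,"tz":0,"wx":0,"wy":0,"wz":0},{"tx":0,"ty":0,"tz":0,"wx":0,"wy":0,"wz":0}]' 1 50
python3 -c "
from h import *
s=manip.read_state();print(s['moment'],s['ft_force'],s['tau'][5])"
```

```text
t: 3.7
tool_pos: [0.59, 0.1469, 0.1138]
ee_rot: [-180.0, 0.0, -112.2]
ft_force: [0.4, 0.5, 0.8]
opening: 0.0428
grasp_force: 0.0
t: 4.37
tool_pos: [0.5898, 0.1473, 0.1134]
ee_rot: [-180.0, 0.0, -112.2]
ft_force: [0.2, -0.7, 0.4]
opening: -0.0002
grasp_force: 0.0
[-0.03135843  0.02503482  0.03221304] [ 0.20855247 -0.72633334  0.41936487] 7.840164698791341e-05
```

The fingers shut on nothing, so I'll look.

Run:
```python
from h import *
s=manip.snapshot("scene");t=manip.snapshot("top")
cv2.imwrite('pics/s2.png',s)
c=lambda im,u,v,r:cv2.resize(im[v-r:v+r,u-r:u+r],(400,400),interpolation=cv2.INTER_CUBIC)
cv2.imwrite("pics/c2.png",np.hstack([c(s,377,262,50),c(cv2.imread('pics/s1.png'),377,252,50)]))
print(proj("scene",[[.59,.1475,.1134],[.59,.1475,.2]]),proj("top",[.59,.1475,.1134]))
```

```text
[[377.52796121 272.88991001]
 [380.8410873  253.10855141]] [[247.64266023 199.78248704]]
```

View pics/c2.png

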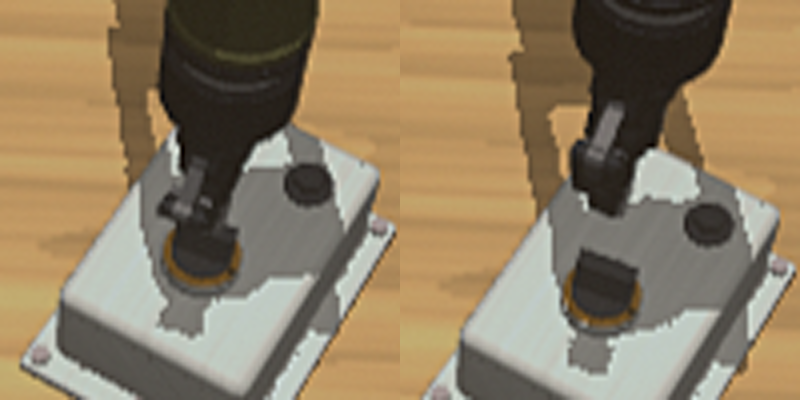

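The shut fingers stand at the bar's left (-y) end, around scene (375,265). I'll enlarge this to see the offset.

Run:
```python
from h import *
s=cv2.imread('pics/s2.png')
c=lambda im,u,v,r:cv2.resize(im[v-r:v+r,u-r:u+r],(400,400),interpolation=cv2.INTER_CUBIC)
a=c(s,377,262,25);b=c(cv2.imread('pics/scene0.png'),377,262,25);t=c(cv2.imread('pics/t1.png'),249,200,40)
g=lambda x:cv2.convertScaleAbs(x,alpha=1.8,beta=20)
cv2.imwrite("pics/c3.png",np.hstack([g(a),g(b)]))
```

```text
(no output)
```

View pics/c3.png

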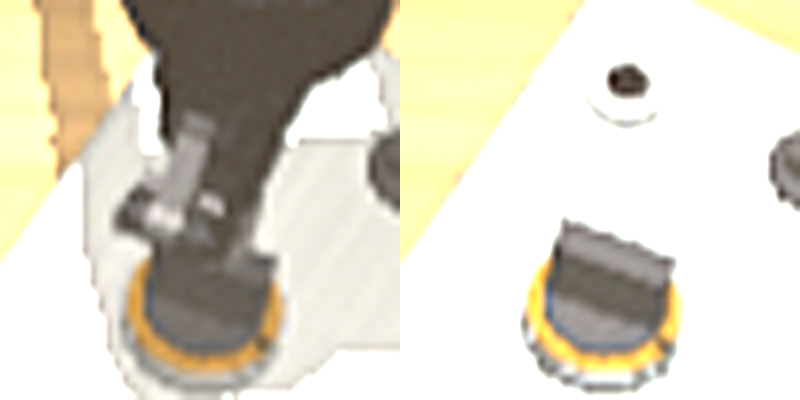

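```bash
python3 -m pendant '[{"tx":0,"ty":0,"tz":0,"wx":0,"wy":0,"wz":-3},{"tx":0,"ty":0,"tz":0,"wx":0,"wy":0,"wz":-3},{"tx":0,"ty":0,"tz":0,"wx":0,"wy":0,"wz":-3},{"tx":0,"ty":0,"tz":0,"wx":0,"wy":0,"wz":-3}]' 1 50
python3 - <<'E'
from h import *
q=manip.read_state();print(q['moment'],q['ft_force'],q['tau'][5],q['opening'],q['grasp_force'])
s=manip.snapshot("scene");cv2.imwrite('pics/s3.png',s)
g=lambda x:np.uint8(255*np.clip((x/255.)**.45,0,1))
c=lambda im,u,v,r:g(cv2.resize(im[v-r:v+r,u-r:u+r],(400,400),interpolation=cv2.INTER_CUBIC))
cv2.imwrite("pics/c4.png",np.hstack([c(cv2.imread('pics/s2.png'),377,265,20),c(s,377,265,20)]))
E
```

```text
t: 4.8
tool_pos: [0.5898, 0.1473, 0.1134]
ee_rot: [180.0, -0.0, -124.3]
ft_force: [-0.4, 0.5, 0.4]
opening: 0.0001
grasp_force: 0.0
[-0.02595631 -0.03717671 -0.02642515] [-0.44169122  0.51180969  0.39754667] -0.6570523045957088 0.00012205340255349704 0.0
```

View pics/c4.png

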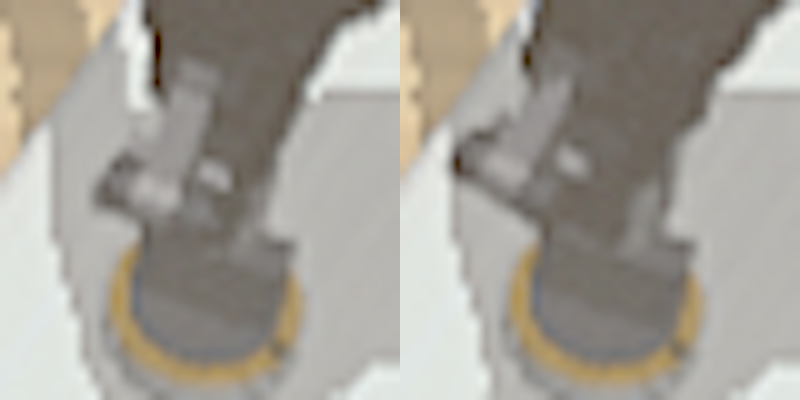

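The gripper turned 12° and the bar didn't. The fingers cover the bar's top, so they look to be above it, not around it. I'll probe downward gently to check the height.

```bash
for i in 1; do python3 -m pendant '[{"tx":0,"ty":0,"tz":-1,"wx":0,"wy":0,"wz":0},{"tx":0,"ty":0,"tz":-1,"wx":0,"wy":0,"wz":0},{"tx":0,"ty":0,"tz":0,"wx":0,"wy":0,"wz":0}]'
python3 -m pendant '[{"tx":0,"ty":0,"tz":-1,"wx":0,"wy":0,"wz":0},{"tx":0,"ty":0,"tz":-1,"wx":0,"wy":0,"wz":0},{"tx":0,"ty":0,"tz":0,"wx":0,"wy":0,"wz":0}]'
done
python3 - <<'E'
from h import *
g=lambda x:cv2.cvtColor(x,cv2.COLOR_BGR2GRAY).astype(int)
a=cv2.imread('pics/s1.png')
# check FK height evidence: shadow-free compare of s1 tip: darkest lowest row near cols 365-390
for v in range(244,262,2): print(v,g(a)[v,366:396:2])
E
```

```text
t: 5.1
tool_pos: [0.5896, 0.1473, 0.1111]
ee_rot: [180.0, -0.0, -124.1]
ft_force: [0.6, -0.4, 0.1]
opening: 0.0
grasp_force: 0.0
t: 5.35
tool_pos: [0.5896, 0.1473, 0.1091]
ee_rot: [180.0, -0.0, -124.2]
ft_force: [0.6, -0.2, 0.0]
opening: -0.0
grasp_force: 0.0
244 [104 159  24  37  42  44  37  42  37  27 191 195 194 196 197]
246 [ 93 149  22  35  40  41  34  36  37  32 211 194 195 194 193]
248 [ 92 110  34  32  36  36  37  37  32  68 205 195 196 195 195]
250 [100 121 121 152  38  37  38  34  37 102 204 170 205 199 201]
252 [116 117 120 128  31  34  35  35  53 158 171 114 110 109 121]
254 [119 120 118 130 107  63  31  34  67 123 120 120 118 122 121]
256 [120 120 118 117 123 126 108  86 100 123 122 118 120 123 120]
258 [120 118 119 122 123 119 119 121 123 121 120 120 124 121 121]
260 [117 120 119 124 119 120 122 119 122 122 119 123 124 122 122]
```

```bash
python3 -m pendant '[{"tx":0,"ty":0,"tz":15,"wx":0,"wy":0,"wz":0},{"tx":0,"ty":0,"tz":35,"wx":0,"wy":0,"wz":0},{"tx":0,"ty":0,"tz":35,"wx":0,"wy":0,"wz":0},{"tx":0,"ty":0,"tz":0,"wx":0,"wy":0,"wz":0},{"tx":0,"ty":0,"tz":0,"wx":0,"wy":0,"wz":0}]'
python3 - <<'E'
from h import *
print(manip.read_state()['tool_pos'])
s=manip.snapshot("scene");cv2.imwrite('pics/s4.png',s)
t=manip.snapshot("top");cv2.imwrite('pics/t4.png',t)
p=manip.read_state()['tool_pos'];X=[p,p+[0,0,.025],p-[0,0,.025]]
print("proj",proj("scene",X),proj("top",X))
print("s1 near tip pred",proj("scene",[[.616,.138,.2065],[.616,.138,.2315]]))
c=lambda im,u,v,r:cv2.resize(im[v-r:v+r,u-r:u+r],(400,400),interpolation=cv2.INTER_CUBIC)
g=lambda x:np.uint8(255*np.clip((x/255.)**.6,0,1))
cv2.imwrite("pics/c5.png",g(np.hstack([c(s,377,255,40),c(t,249,200,50)])))
E
```

```text
t: 5.77
tool_pos: [0.5919, 0.1477, 0.1973]
ee_rot: [-179.7, 0.2, -124.2]
ft_force: [-0.5, 0.1, -0.6]
opening: -0.0003
grasp_force: 0.0
[0.5918561  0.14766855 0.19729524]
proj [[380.45403355 254.26658112]
 [381.47882641 248.13340905]
 [379.46642738 260.18056112]] [[241.63234637 190.3629706 ]
 [239.5110313  186.97734795]
 [243.64517964 193.57459976]]
s1 near tip pred [[376.92527891 261.14222856]
 [377.90599211 254.9985579 ]]
```

View pics/c5.png

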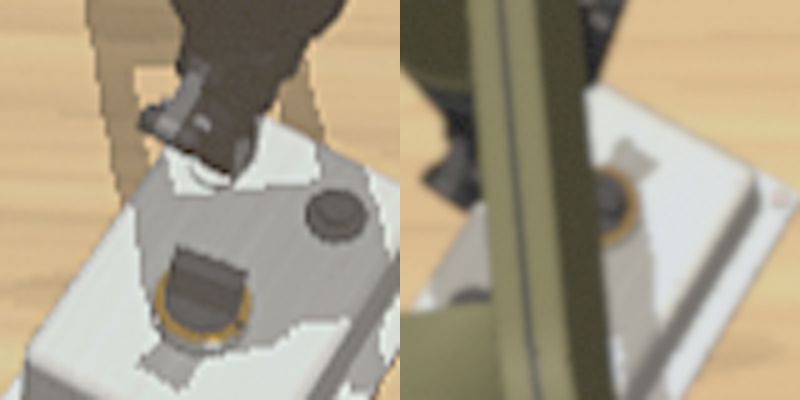

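Run:
```python
from h import *
p=np.array([.1963,-.5397,.2006])
for dz in(0,.013,.025,.05):
    y=np.array([np.cos(np.radians(-70)),np.sin(np.radians(-70)),0])*.05
    print(dz,proj("scene",[p+[0,0,dz],p+y+[0,0,dz],p-y+[0,0,dz]]).round(0).tolist(),proj("top",[p+[0,0,dz],p+y+[0,0,dz],p-y+[0,0,dz]]).round(0).tolist())
(c1,d1),(c2,d2)=ray("top",251,157),ray("scene",366,240)
k=np.linalg.lstsq(np.c_[d1,-d2],c2-c1,rcond=None)[0];print(c1+k[0]*d1,c2+k[1]*d2)
s=cv2.imread('pics/scene0.png');t=cv2.imread('pics/top0.png')
g=lambda x:np.uint8(255*np.clip((x/255.)**.5,0,1))
cv2.imwrite("pics/c6.png",g(np.hstack([cv2.resize(s[40:130,65:165],(400,360),interpolation=2),cv2.resize(t[370:460,540:640],(400,360),interpolation=2)])))
```

```text
0 [[126.0, 121.0], [107.0, 124.0], [145.0, 117.0]] [[599.0, 398.0], [622.0, 388.0], [576.0, 408.0]]
0.013 [[124.0, 117.0], [105.0, 121.0], [143.0, 113.0]] [[603.0, 399.0], [626.0, 389.0], [580.0, 409.0]]
0.025 [[123.0, 114.0], [104.0, 117.0], [142.0, 110.0]] [[607.0, 400.0], [630.0, 390.0], [583.0, 410.0]]
0.05 [[120.0, 106.0], [100.0, 110.0], [139.0, 103.0]] [[615.0, 402.0], [639.0, 392.0], [591.0, 413.0]]
[0.62298467 0.11460798 0.2984469 ] [0.62363021 0.10780674 0.29757118]
```

View pics/c6.png

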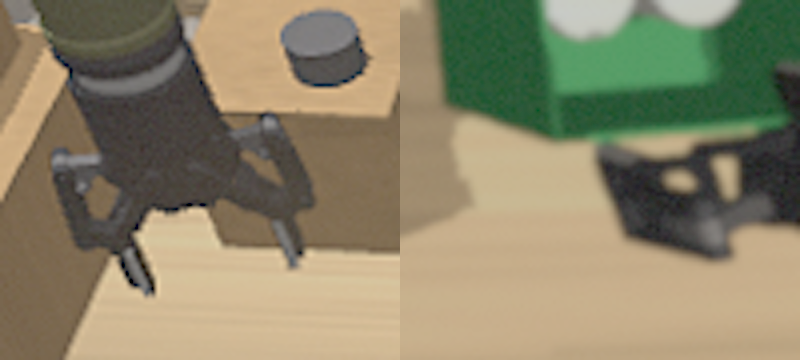

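At the start pose the open tips project about 27 mm higher than the reported TCP implies. The close-up agrees, so the true tips sit higher than reported. I'll probe the bar's top with shut fingers to pin this down.

```bash
python3 -m pendant '[{"tx":0,"ty":0,"tz":-30,"wx":0,"wy":0,"wz":4},{"tx":0,"ty":0,"tz":-30,"wx":0,"wy":0,"wz":4},{"tx":0,"ty":0,"tz":-20,"wx":0,"wy":0,"wz":4},{"tx":0,"ty":0,"tz":-5,"wx":0,"wy":0,"wz":0},{"tx":0,"ty":0,"tz":-1,"wx":0,"wy":0,"wz":0},{"tx":0,"ty":0,"tz":-1,"wx":0,"wy":0,"wz":0},{"tx":0,"ty":0,"tz":0,"wx":0,"wy":0,"wz":0}]'
python3 -m pendant '[{"tx":0,"ty":0,"tz":-1,"wx":0,"wy":0,"wz":0},{"tx":0,"ty":0,"tz":-1,"wx":0,"wy":0,"wz":0},{"tx":0,"ty":0,"tz":0,"wx":0,"wy":0,"wz":0}]'
python3 -m pendant '[{"tx":0,"ty":0,"tz":-1,"wx":0,"wy":0,"wz":0},{"tx":0,"ty":0,"tz":-1,"wx":0,"wy":0,"wz":0},{"tx":0,"ty":0,"tz":0,"wx":0,"wy":0,"wz":0}]'
```

```text
t: 6.45
tool_pos: [0.5889, 0.1471, 0.1065]
ee_rot: [179.9, -0.1, -112.2]
ft_force: [-0.0, 0.4, -0.6]
opening: -0.0002
grasp_force: 0.0
t: 6.7
tool_pos: [0.59, 0.1474, 0.1061]
ee_rot: [-180.0, 0.0, -112.2]
ft_force: [-1.3, -0.7, 3.6]
opening: 0.0001
grasp_force: 1.6
t: 6.95
tool_pos: [0.5904, 0.1474, 0.1058]
ee_rot: [-179.9, 0.1, -112.2]
ft_force: [-3.6, -0.7, 12.8]
opening: -0.0001
grasp_force: 6.4
```

Contact came at reading 0.106, so the tips are 30 mm above the reported TCP (bar top is 0.136). For tips at 0.1115 I need a reading of 0.0815.

```bash
python3 -m pendant '[{"tx":0,"ty":0,"tz":20,"wx":0,"wy":0,"wz":0},{"tx":0,"ty":0,"tz":20,"wx":0,"wy":0,"wz":0},{"tx":0,"ty":0,"tz":0,"wx":0,"wy":0,"wz":0},{"tx":0,"ty":0,"tz":0,"wx":0,"wy":0,"wz":0},{"tx":0,"ty":0,"tz":-15,"wx":0,"wy":0,"wz":0},{"tx":0,"ty":0,"tz":-15,"wx":0,"wy":0,"wz":0},{"tx":0,"ty":0,"tz":-15,"wx":0,"wy":0,"wz":0},{"tx":0,"ty":0,"tz":-8,"wx":0,"wy":0,"wz":0},{"tx":0,"ty":0,"tz":-7,"wx":0,"wy":0,"wz":0},{"tx":0,"ty":0,"tz":0,"wx":0,"wy":0,"wz":0},{"tx":0,"ty":0,"tz":0,"wx":0,"wy":0,"wz":0}]' 0
python3 -m pendant '[{"tx":0,"ty":0,"tz":0,"wx":0,"wy":0,"wz":0},{"tx":0,"ty":0,"tz":0,"wx":0,"wy":0,"wz":0},{"tx":0,"ty":0,"tz":0,"wx":0,"wy":0,"wz":0},{"tx":0,"ty":0,"tz":0,"wx":0,"wy":0,"wz":0},{"tx":0,"ty":0,"tz":0,"wx":0,"wy":0,"wz":0},{"tx":0,"ty":0,"tz":0,"wx":0,"wy":0,"wz":0}]' 1 50
python3 -c "
from h import *
s=manip.read_state();print(s['moment'],s['ft_force'],s['tau'][5],s['q'][5])"
```

```text
t: 7.87
tool_pos: [0.5895, 0.1472, 0.0829]
ee_rot: [179.9, -0.0, -112.2]
ft_force: [0.5, -0.4, 1.3]
opening: 0.0426
grasp_force: 0.0
t: 8.37
tool_pos: [0.5894, 0.148, 0.0844]
ee_rot: [180.0, 0.1, -112.2]
ft_force: [-3.6, 2.5, 6.2]
opening: 0.0108
grasp_force: 50.0
[ 0.37702717  0.63184677 -0.01121544] [-3.6012076   2.50688143  6.16456189] 0.03610910614952445 -147.7829134195357
```

```bash
cat > m.py <<'E'
from h import *
s=manip.read_state();print("M",s['moment'].round(3),s['ft_force'].round(1),"tau6",round(s['tau'][5],3),"yaw",s['ee_rot'][2].round(2),"q6",s['q'][5].round(1),s['opening'])
E
python3 -m pendant '[{"tx":0,"ty":0,"tz":0,"wx":0,"wy":0,"wz":-4},{"tx":0,"ty":0,"tz":0,"wx":0,"wy":0,"wz":-4},{"tx":0,"ty":0,"tz":0,"wx":0,"wy":0,"wz":-4},{"tx":0,"ty":0,"tz":0,"wx":0,"wy":0,"wz":-4},{"tx":0,"ty":0,"tz":0,"wx":0,"wy":0,"wz":0}]';python3 m.py
python3 -m pendant '[{"tx":0,"ty":0,"tz":0,"wx":0,"wy":0,"wz":-4},{"tx":0,"ty":0,"tz":0,"wx":0,"wy":0,"wz":-4},{"tx":0,"ty":0,"tz":0,"wx":0,"wy":0,"wz":-4},{"tx":0,"ty":0,"tz":0,"wx":0,"wy":0,"wz":0}]';python3 m.py
```

```text
t: 8.78
tool_pos: [0.5893, 0.148, 0.0844]
ee_rot: [180.0, 0.0, -128.3]
ft_force: [-3.5, 1.8, 7.2]
opening: 0.0109
grasp_force: 50.1
M [0.313 0.648 0.122] [-3.5  1.8  7.2] tau6 0.727 yaw -128.33 q6 -131.6 0.01093107560178231
t: 9.12
tool_pos: [0.5893, 0.148, 0.0844]
ee_rot: [180.0, 0.0, -140.3]
ft_force: [-3.5, 1.4, 6.5]
opening: 0.0112
grasp_force: 50.1
M [0.41  0.65  0.089] [-3.5  1.4  6.5] tau6 0.727 yaw -140.33 q6 -119.6 0.011155184060224536
```

Torque is a steady 0.1 N m, so the plug is turning. I'll continue in 15° batches, reading every 5°.

```bash
python3 -m pendant '[{"tx":0,"ty":0,"tz":0,"wx":0,"wy":0,"wz":-5},{"tx":0,"ty":0,"tz":0,"wx":0,"wy":0,"wz":0}]' >/dev/null;python3 m.py
python3 -m pendant '[{"tx":0,"ty":0,"tz":0,"wx":0,"wy":0,"wz":-5},{"tx":0,"ty":0,"tz":0,"wx":0,"wy":0,"wz":0}]' >/dev/null;python3 m.py
python3 -m pendant '[{"tx":0,"ty":0,"tz":0,"wx":0,"wy":0,"wz":-5},{"tx":0,"ty":0,"tz":0,"wx":0,"wy":0,"wz":0}]' >/dev/null;python3 m.py
```

```text
M [0.29  0.664 0.054] [-2.6  2.6  6.1] tau6 0.794 yaw -145.36 q6 -114.6 0.01102463290441191
M [0.371 0.701 0.059] [-4.5  1.7  6.1] tau6 0.795 yaw -150.36 q6 -109.6 0.011004628443500374
M [0.345 0.659 0.076] [-4.4  1.5  6.2] tau6 0.795 yaw -155.36 q6 -104.6 0.01115440815542803
```

```bash
python3 -m pendant '[{"tx":0,"ty":0,"tz":0,"wx":0,"wy":0,"wz":-2},{"tx":0,"ty":0,"tz":0,"wx":0,"wy":0,"wz":0}]' >/dev/null;python3 m.py
```

```text
M [0.395 0.673 0.141] [-3.7  2.8  5.7] tau6 0.381 yaw -157.24 q6 -102.7 0.011279298314463537
```

```bash
python3 -m pendant '[{"tx":0,"ty":0,"tz":0,"wx":0,"wy":0,"wz":-5},{"tx":0,"ty":0,"tz":0,"wx":0,"wy":0,"wz":0}]' >/dev/null;python3 m.py
python3 -m pendant '[{"tx":0,"ty":0,"tz":0,"wx":0,"wy":0,"wz":-5},{"tx":0,"ty":0,"tz":0,"wx":0,"wy":0,"wz":0}]' >/dev/null;python3 m.py
python3 -m pendant '[{"tx":0,"ty":0,"tz":0,"wx":0,"wy":0,"wz":-5},{"tx":0,"ty":0,"tz":0,"wx":0,"wy":0,"wz":0}]' >/dev/null;python3 m.py
```

```text
M [0.384 0.722 0.09 ] [-3.8  2.3  6.8] tau6 0.792 yaw -162.36 q6 -97.6 0.011338326486122373
M [0.351 0.677 0.026] [-3.3  1.4  6. ] tau6 0.795 yaw -167.36 q6 -92.6 0.011107835831409342
M [0.317 0.729 0.079] [-3.8  2.3  6.8] tau6 0.795 yaw -172.36 q6 -87.6 0.01067476901312378
```

```bash
python3 -m pendant '[{"tx":0,"ty":0,"tz":0,"wx":0,"wy":0,"wz":-5},{"tx":0,"ty":0,"tz":0,"wx":0,"wy":0,"wz":0}]' >/dev/null;python3 m.py
python3 -m pendant '[{"tx":0,"ty":0,"tz":0,"wx":0,"wy":0,"wz":-5},{"tx":0,"ty":0,"tz":0,"wx":0,"wy":0,"wz":0}]' >/dev/null;python3 m.py
python3 -m pendant '[{"tx":0,"ty":0,"tz":0,"wx":0,"wy":0,"wz":-5},{"tx":0,"ty":0,"tz":0,"wx":0,"wy":0,"wz":0}]' >/dev/null;python3 m.py
python3 -m pendant '[{"tx":0,"ty":0,"tz":0,"wx":0,"wy":0,"wz":-5},{"tx":0,"ty":0,"tz":0,"wx":0,"wy":0,"wz":0}]' >/dev/null;python3 m.py
```

```text
M [0.31  0.686 0.097] [-3.6  1.7  5.9] tau6 0.795 yaw -177.36 q6 -82.6 0.011248948187595108
M [0.376 0.761 0.035] [-3.7  2.9  7.7] tau6 0.795 yaw 177.64 q6 -77.6 0.010987428307621016
M [0.361 0.774 0.117] [-4.1  2.2  6.2] tau6 0.795 yaw 172.64 q6 -72.6 0.011060594253730504
M [0.421 0.765 0.143] [-3.7  2.8  5.4] tau6 0.795 yaw 167.64 q6 -67.6 0.011114454285438606
```

```bash
python3 -m pendant '[{"tx":0,"ty":0,"tz":0,"wx":0,"wy":0,"wz":-5},{"tx":0,"ty":0,"tz":0,"wx":0,"wy":0,"wz":0}]' >/dev/null;python3 m.py
python3 -m pendant '[{"tx":0,"ty":0,"tz":0,"wx":0,"wy":0,"wz":-5},{"tx":0,"ty":0,"tz":0,"wx":0,"wy":0,"wz":0}]' >/dev/null;python3 m.py
python3 -m pendant '[{"tx":0,"ty":0,"tz":0,"wx":0,"wy":0,"wz":-5},{"tx":0,"ty":0,"tz":0,"wx":0,"wy":0,"wz":0}]' >/dev/null;python3 m.py
python3 -m pendant '[{"tx":0,"ty":0,"tz":0,"wx":0,"wy":0,"wz":-5},{"tx":0,"ty":0,"tz":0,"wx":0,"wy":0,"wz":0}]' >/dev/null;python3 m.py
```

```text
M [0.444 0.738 0.047] [-4.1  2.2  5.9] tau6 0.795 yaw 162.64 q6 -62.6 0.01090887886806435
M [0.438 0.77  0.092] [-5.   2.8  7.3] tau6 0.795 yaw 157.64 q6 -57.6 0.011078265576087355
M [0.439 0.768 0.134] [-5.2  2.4  7.1] tau6 0.925 yaw 152.66 q6 -52.6 0.011000583167366575
M [0.419 0.713 0.294] [-3.8  3.6  6. ] tau6 1.011 yaw 147.67 q6 -47.6 0.011082264450620235
```

It bit at about yaw 156°, and torque is now about 0.32. I'll keep going towards 0.5.

```bash
python3 -m pendant '[{"tx":0,"ty":0,"tz":0,"wx":0,"wy":0,"wz":-5},{"tx":0,"ty":0,"tz":0,"wx":0,"wy":0,"wz":0}]' >/dev/null;python3 m.py
python3 -m pendant '[{"tx":0,"ty":0,"tz":0,"wx":0,"wy":0,"wz":-5},{"tx":0,"ty":0,"tz":0,"wx":0,"wy":0,"wz":0}]' >/dev/null;python3 m.py
```

```text
M [0.445 0.806 0.347] [-3.7  4.1  5.4] tau6 1.066 yaw 142.68 q6 -42.6 0.010903442393970158
M [0.482 0.759 0.412] [-4.   2.5  5.9] tau6 1.118 yaw 137.69 q6 -37.6 0.010803797357409868
```

```bash
python3 -m pendant '[{"tx":0,"ty":0,"tz":0,"wx":0,"wy":0,"wz":-5},{"tx":0,"ty":0,"tz":0,"wx":0,"wy":0,"wz":0}]' >/dev/null;python3 m.py
```

```text
M [0.508 0.8   0.451] [-3.7  3.7  5.8] tau6 1.169 yaw 132.69 q6 -32.6 0.010658480659091097
```

```bash
python3 -m pendant '[{"tx":0,"ty":0,"tz":0,"wx":0,"wy":0,"wz":-4},{"tx":0,"ty":0,"tz":0,"wx":0,"wy":0,"wz":0}]' >/dev/null;python3 m.py
python3 -m pendant '[{"tx":0,"ty":0,"tz":0,"wx":0,"wy":0,"wz":0},{"tx":0,"ty":0,"tz":0,"wx":0,"wy":0,"wz":0},{"tx":0,"ty":0,"tz":0,"wx":0,"wy":0,"wz":0},{"tx":0,"ty":0,"tz":0,"wx":0,"wy":0,"wz":0},{"tx":0,"ty":0,"tz":10,"wx":0,"wy":0,"wz":0},{"tx":0,"ty":0,"tz":35,"wx":0,"wy":0,"wz":0},{"tx":0,"ty":0,"tz":35,"wx":0,"wy":0,"wz":0},{"tx":0,"ty":0,"tz":25,"wx":0,"wy":0,"wz":0}]' 0
python3 -m pendant '[{"tx":-13.5,"ty":-35.1,"tz":0,"wx":0,"wy":0,"wz":0},{"tx":-13.5,"ty":-35.1,"tz":0,"wx":0,"wy":0,"wz":0},{"tx":-13.5,"ty":-35.1,"tz":0,"wx":0,"wy":0,"wz":0},{"tx":-13.5,"ty":-35.1,"tz":0,"wx":0,"wy":0,"wz":0},{"tx":-13.5,"ty":-35.1,"tz":0,"wx":0,"wy":0,"wz":0},{"tx":-13.5,"ty":-35.1,"tz":0,"wx":0,"wy":0,"wz":0},{"tx":-13.5,"ty":-35.1,"tz":0,"wx":0,"wy":0,"wz":0},{"tx":-13.5,"ty":-35.1,"tz":0,"wx":0,"wy":0,"wz":0},{"tx":-13.5,"ty":-35.1,"tz":0,"wx":0,"wy":0,"wz":0},{"tx":-13.5,"ty":-35.1,"tz":0,"wx":0,"wy":0,"wz":0},{"tx":0,"ty":0,"tz":0,"wx":0,"wy":0,"wz":0},{"tx":0,"ty":0,"tz":0,"wx":0,"wy":0,"wz":0}]'
python3 - <<'E'
from h import *
s=manip.snapshot("scene");cv2.imwrite('pics/s5.png',s)
g=lambda x:np.uint8(255*np.clip((x/255.)**.6,0,1))
c=lambda im,u,v,r:g(cv2.resize(im[v-r:v+r,u-r:u+r],(400,400),interpolation=cv2.INTER_CUBIC))
cv2.imwrite("pics/c7.png",np.hstack([c(s,377,270,18),c(cv2.imread('pics/scene0.png'),377,270,18)]))
E
```

```text
M [0.514 0.829 0.493] [-4.6  2.9  7. ] tau6 1.074 yaw 128.75 q6 -28.7 0.010696196408140637
t: 12.95
tool_pos: [0.5909, 0.1473, 0.1916]
ee_rot: [179.9, 0.1, 128.8]
ft_force: [-0.0, -0.5, 0.6]
opening: 0.0426
grasp_force: 0.0
t: 13.95
tool_pos: [0.4543, -0.2058, 0.1891]
ee_rot: [180.0, 0.1, 128.6]
ft_force: [0.1, 1.0, -1.0]
opening: 0.0427
grasp_force: 0.0
```

View pics/c7.png

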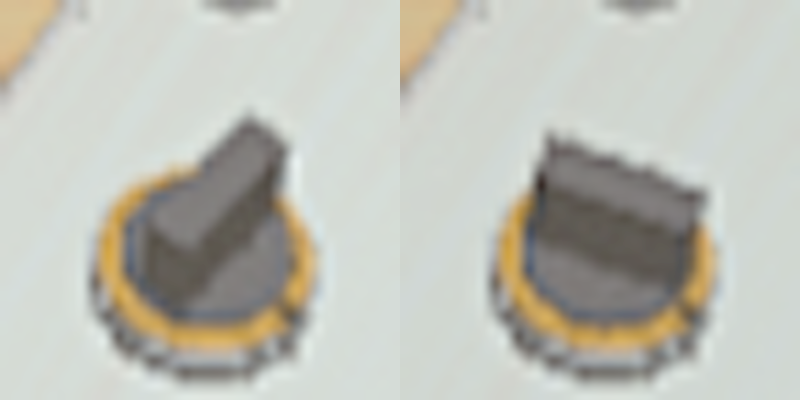

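The plug has turned and the bush dot is unmoved, at crop (285,300) before and after. Now the cap.

```bash
python3 -m pendant '[{"tx":0,"ty":0,"tz":-35,"wx":0,"wy":0,"wz":0},{"tx":0,"ty":0,"tz":-35,"wx":0,"wy":0,"wz":0},{"tx":0,"ty":0,"tz":-30,"wx":0,"wy":0,"wz":0},{"tx":0,"ty":0,"tz":-20,"wx":0,"wy":0,"wz":0},{"tx":0,"ty":0,"tz":-15,"wx":0,"wy":0,"wz":0},{"tx":0,"ty":0,"tz":-14,"wx":0,"wy":0,"wz":0},{"tx":0,"ty":0,"tz":-8,"wx":0,"wy":0,"wz":0},{"tx":0,"ty":0,"tz":-6,"wx":0,"wy":0,"wz":0},{"tx":0,"ty":0,"tz":0,"wx":0,"wy":0,"wz":0},{"tx":0,"ty":0,"tz":0,"wx":0,"wy":0,"wz":0}]'
python3 -m pendant '[{"tx":0,"ty":0,"tz":0,"wx":0,"wy":0,"wz":0},{"tx":0,"ty":0,"tz":0,"wx":0,"wy":0,"wz":0},{"tx":0,"ty":0,"tz":0,"wx":0,"wy":0,"wz":0},{"tx":0,"ty":0,"tz":0,"wx":0,"wy":0,"wz":0},{"tx":0,"ty":0,"tz":0,"wx":0,"wy":0,"wz":0}]' 1 40;python3 m.py
```

```text
t: 14.83
tool_pos: [0.4554, -0.2033, 0.0257]
ee_rot: [180.0, 0.0, 128.9]
ft_force: [0.0, -0.5, -0.3]
opening: 0.0427
grasp_force: 0.0
t: 15.25
tool_pos: [0.4554, -0.2041, 0.0261]
ee_rot: [180.0, 0.1, 128.8]
ft_force: [-0.9, 0.2, 4.1]
opening: 0.0229
grasp_force: 39.4
M [ 0.093 -0.036  0.038] [-0.9  0.2  4.1] tau6 0.004 yaw 128.81 q6 -67.8 0.022922389076206723
```

```bash
python3 -m pendant '[{"tx":0,"ty":0,"tz":15,"wx":0,"wy":0,"wz":0},{"tx":0,"ty":0,"tz":30,"wx":0,"wy":0,"wz":0},{"tx":0,"ty":0,"tz":35,"wx":0,"wy":0,"wz":0},{"tx":0,"ty":0,"tz":35,"wx":0,"wy":0,"wz":0},{"tx":0,"ty":0,"tz":35,"wx":0,"wy":0,"wz":0},{"tx":0,"ty":0,"tz":20,"wx":0,"wy":0,"wz":0}]'
python3 -m pendant '[{"tx":11.2,"ty":29.3,"tz":0,"wx":0,"wy":0,"wz":0},{"tx":11.2,"ty":29.3,"tz":0,"wx":0,"wy":0,"wz":0},{"tx":11.2,"ty":29.3,"tz":0,"wx":0,"wy":0,"wz":0},{"tx":11.2,"ty":29.3,"tz":0,"wx":0,"wy":0,"wz":0},{"tx":11.2,"ty":29.3,"tz":0,"wx":0,"wy":0,"wz":0},{"tx":11.2,"ty":29.3,"tz":0,"wx":0,"wy":0,"wz":0},{"tx":11.2,"ty":29.3,"tz":0,"wx":0,"wy":0,"wz":0},{"tx":11.2,"ty":29.3,"tz":0,"wx":0,"wy":0,"wz":0},{"tx":11.2,"ty":29.3,"tz":0,"wx":0,"wy":0,"wz":0},{"tx":11.2,"ty":29.3,"tz":0,"wx":0,"wy":0,"wz":0},{"tx":11.2,"ty":29.3,"tz":0,"wx":0,"wy":0,"wz":0},{"tx":11.2,"ty":29.3,"tz":0,"wx":0,"wy":0,"wz":0},{"tx":0,"ty":0,"tz":0,"wx":0,"wy":0,"wz":0},{"tx":0,"ty":0,"tz":0,"wx":0,"wy":0,"wz":0},{"tx":0,"ty":0,"tz":0,"wx":0,"wy":0,"wz":0},{"tx":0,"ty":0,"tz":0,"wx":0,"wy":0,"wz":0}]'
python3 - <<'E'
from h import *
p=manip.read_state()['tool_pos'];print(p,manip.read_state()['ee_rot'])
s=manip.snapshot("scene");cv2.imwrite('pics/s6.png',s)
r=.0305;a=np.linspace(0,2*np.pi,40)
b=cv2.resize(s[195:295,310:443],(798,600),interpolation=cv2.INTER_CUBIC);b=np.uint8(255*(b/255.)**.6)
for z in(p[2]-.026,p[2]+.025):
    q=proj("scene",np.c_[p[0]+r*np.cos(a),p[1]+r*np.sin(a),0*a+z])
    cv2.polylines(b,[np.int32((q-[310,195])*6)],True,(0,0,255),1)
cv2.imwrite("pics/c8.png",b)
E
```

```text
t: 15.75
tool_pos: [0.456, -0.2045, 0.1993]
ee_rot: [179.9, 0.3, 128.8]
ft_force: [0.9, -1.6, -0.2]
opening: 0.0227
grasp_force: 39.4
t: 17.08
tool_pos: [0.5884, 0.1468, 0.1951]
ee_rot: [-179.9, -0.0, 128.8]
ft_force: [0.2, 0.0, -0.9]
opening: 0.0226
grasp_force: 39.5
[0.58841522 0.14681434 0.19508863] [-1.79918381e+02 -9.68578334e-03  1.28779373e+02]
```

View pics/c8.png

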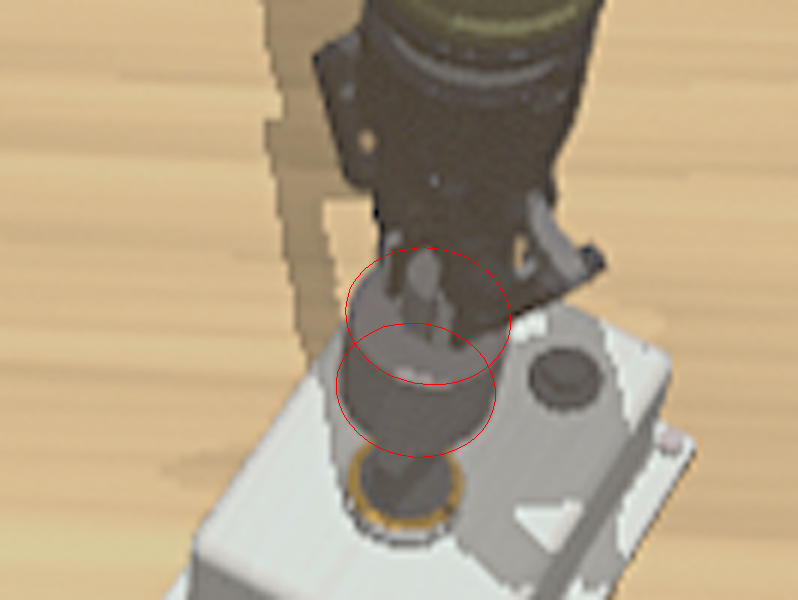

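The cap hangs upright and sits within about 1 mm of the predicted outline (rim at columns 340–500 against 337–495), above the boss at (405,490). I'll correct slightly and lower.

```bash
python3 -m pendant '[{"tx":1.2,"ty":0.6,"tz":-15,"wx":0,"wy":0,"wz":0},{"tx":0,"ty":0,"tz":-15,"wx":0,"wy":0,"wz":0},{"tx":0,"ty":0,"tz":-15,"wx":0,"wy":0,"wz":0},{"tx":0,"ty":0,"tz":-10,"wx":0,"wy":0,"wz":0},{"tx":0,"ty":0,"tz":-6,"wx":0,"wy":0,"wz":0},{"tx":0,"ty":0,"tz":0,"wx":0,"wy":0,"wz":0},{"tx":0,"ty":0,"tz":0,"wx":0,"wy":0,"wz":0},{"tx":0,"ty":0,"tz":0,"wx":0,"wy":0,"wz":0}]'
```

```text
t: 17.8
tool_pos: [0.5911, 0.1484, 0.1353]
ee_rot: [179.9, 0.0, 128.8]
ft_force: [-1.3, 0.6, -1.3]
opening: 0.0225
grasp_force: 39.5
```

```bash
python3 -m pendant '[{"tx":-1.2,"ty":-1,"tz":0,"wx":0,"wy":0,"wz":0},{"tx":0,"ty":0,"tz":-2,"wx":0,"wy":0,"wz":0},{"tx":0,"ty":0,"tz":-2,"wx":0,"wy":0,"wz":0},{"tx":0,"ty":0,"tz":-2,"wx":0,"wy":0,"wz":0},{"tx":0,"ty":0,"tz":0,"wx":0,"wy":0,"wz":0},{"tx":0,"ty":0,"tz":0,"wx":0,"wy":0,"wz":0}]'
python3 -m pendant '[{"tx":0,"ty":0,"tz":-2,"wx":0,"wy":0,"wz":0},{"tx":0,"ty":0,"tz":-2,"wx":0,"wy":0,"wz":0},{"tx":0,"ty":0,"tz":0,"wx":0,"wy":0,"wz":0}]'
```

```text
t: 18.3
tool_pos: [0.5891, 0.1476, 0.1283]
ee_rot: [-180.0, -0.0, 128.8]
ft_force: [0.8, -0.2, 0.1]
opening: 0.0224
grasp_force: 39.6
t: 18.55
tool_pos: [0.5895, 0.1476, 0.1241]
ee_rot: [180.0, 0.0, 128.8]
ft_force: [1.1, -0.7, -1.2]
opening: 0.0225
grasp_force: 39.5
```

```bash
python3 -m pendant '[{"tx":0,"ty":0,"tz":-2,"wx":0,"wy":0,"wz":0},{"tx":0,"ty":0,"tz":-2,"wx":0,"wy":0,"wz":0},{"tx":0,"ty":0,"tz":-2,"wx":0,"wy":0,"wz":0},{"tx":0,"ty":0,"tz":0,"wx":0,"wy":0,"wz":0}]'
python3 -m pendant '[{"tx":0,"ty":0,"tz":-1,"wx":0,"wy":0,"wz":0},{"tx":0,"ty":0,"tz":-1,"wx":0,"wy":0,"wz":0},{"tx":0,"ty":0,"tz":0,"wx":0,"wy":0,"wz":0}]'
```

```text
t: 18.88
tool_pos: [0.5894, 0.1476, 0.118]
ee_rot: [180.0, 0.0, 128.8]
ft_force: [1.3, 0.8, -1.5]
opening: 0.0226
grasp_force: 39.3
t: 19.13
tool_pos: [0.5894, 0.1476, 0.1164]
ee_rot: [180.0, 0.0, 128.8]
ft_force: [2.0, 0.5, -1.3]
opening: 0.0222
grasp_force: 39.4
```

```bash
python3 -m pendant '[{"tx":0,"ty":0,"tz":-1,"wx":0,"wy":0,"wz":0},{"tx":0,"ty":0,"tz":0,"wx":0,"wy":0,"wz":0},{"tx":0,"ty":0,"tz":0,"wx":0,"wy":0,"wz":0}]'
python3 -m pendant '[{"tx":0,"ty":0,"tz":-1,"wx":0,"wy":0,"wz":0},{"tx":0,"ty":0,"tz":0,"wx":0,"wy":0,"wz":0},{"tx":0,"ty":0,"tz":0,"wx":0,"wy":0,"wz":0}]'
```

```text
t: 19.38
tool_pos: [0.5895, 0.1475, 0.1161]
ee_rot: [180.0, 0.0, 128.8]
ft_force: [-0.0, 0.6, 4.5]
opening: 0.023
grasp_force: 39.7
t: 19.63
tool_pos: [0.5895, 0.1474, 0.116]
ee_rot: [179.9, 0.1, 128.8]
ft_force: [-1.4, -1.3, 9.5]
opening: 0.0229
grasp_force: 40.3
```

Contact came at 0.116 as expected, so the cap is home. Release and retreat.

```bash
python3 -m pendant '[{"tx":0,"ty":0,"tz":1,"wx":0,"wy":0,"wz":0},{"tx":0,"ty":0,"tz":0,"wx":0,"wy":0,"wz":0},{"tx":0,"ty":0,"tz":0,"wx":0,"wy":0,"wz":0},{"tx":0,"ty":0,"tz":0,"wx":0,"wy":0,"wz":0},{"tx":0,"ty":0,"tz":0,"wx":0,"wy":0,"wz":0},{"tx":0,"ty":0,"tz":10,"wx":0,"wy":0,"wz":0},{"tx":0,"ty":0,"tz":20,"wx":0,"wy":0,"wz":0},{"tx":0,"ty":0,"tz":30,"wx":0,"wy":0,"wz":0},{"tx":0,"ty":0,"tz":30,"wx":0,"wy":0,"wz":0},{"tx":0,"ty":-30,"tz":0,"wx":0,"wy":0,"wz":0},{"tx":0,"ty":-35,"tz":0,"wx":0,"wy":0,"wz":0},{"tx":0,"ty":-35,"tz":0,"wx":0,"wy":0,"wz":0},{"tx":0,"ty":-35,"tz":0,"wx":0,"wy":0,"wz":0},{"tx":0,"ty":-35,"tz":0,"wx":0,"wy":0,"wz":0},{"tx":0,"ty":0,"tz":0,"wx":0,"wy":0,"wz":0},{"tx":0,"ty":0,"tz":0,"wx":0,"wy":0,"wz":0}]' 0
python3 - <<'E'
from h import *
s=manip.snapshot("scene");cv2.imwrite('pics/s7.png',s)
d=cv2.absdiff(s,cv2.imread('pics/s5.png')).max(2)
k=np.zeros_like(d);k[225:300,350:405]=255
g=cv2.cvtColor(s,cv2.COLOR_BGR2GRAY)
m=(((g<135)&(k>0)).astype(np.uint8))
n,l,st,ce=cv2.connectedComponentsWithStats(m);i=1+np.argmax(st[1:,4]);print("seen",st[i],ce[i])
a=np.linspace(0,2*np.pi,60);P=[]
for z,r in((.09,.0305),(.141,.0305),(.169,.012)): P.append(proj("scene",np.c_[.5895+r*np.cos(a),.148+r*np.sin(a),0*a+z]))
P=np.vstack(P);print("expected",P.min(0),P.max(0)-P.min(0))
E
```

```text
t: 20.97
tool_pos: [0.5893, -0.0244, 0.206]
ee_rot: [180.0, 0.0, 128.6]
ft_force: [0.9, 0.1, -0.4]
opening: 0.0427
grasp_force: 0.0
seen [364 256  27  32 701] [377.22253923 271.55206847]
expected [364.35505016 255.76365005] [27.42026597 32.8884835 ]
```

The cap's outline in the image matches a fully seated cap to within a pixel, so I'm handing in.

```bash
python3 -c "
from workcell import manip
print(manip.close_job())"
```

```text
the job is handed in; nothing more can be done
None
```

I tightened the plug to about 0.5 N m with no visible movement of the bush dot, set the wide cap fully home on the casing's top face, let go, and handed the job in at about 21 s.

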